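# Index the dish carriage into the green notch

## Robot

A 7-joint arm with a two-finger parallel gripper is mounted at the origin on a cart in front of the work surface, level with it; the furniture and walls round the work are solid. World frame = base frame: x ahead of the robot, y to its left, z up, the work surface at z = 0. Lengths are in m, angles in rad, forces in N, time in s.
With the tool pointing down it reaches from about 0.35 to 0.9 m from the base axis. Payload 8.1 kg.
Tool frame: the origin (TCP) lies where the fingers leave the gripper's body, on its centre line; the fingertips stand 66 mm ahead of it and the grasp point (between the pads) lies 47 mm ahead of it (arm.tip_reach is the distance from the TCP to the fingertips, in m); z points along the fingers, y is the direction in which the jaws open and shut (so a half turn about z gives the same grasp; the last joint's range is limited). The gripper opens to 92 mm and grips with 3 to 60 N. Pads are 19 mm wide; open, the fingers measure 130 mm over their backs; the gripper's body (75 mm by 190 mm) begins 47 mm behind the grasp point.
Start: joints at [1.214, 0.434, 0.025, 1.573, -0.012, 1.134, -0.075], TCP at [0.157, -0.605, 0.292] pointing down, gripper open.
Joint ranges: [-2.62, 2.62], [-0.44, 2.09], [-1.27, 1.32], [0.08, 2.57], [-1.32, 4.46], [0.12, 2], [-2.74, 2.74]. Speed limits (rad/s): [2.22, 2.22, 3.01, 3.01, 3.14, 3.14, 3.14].

## Interface

Orientations are given as a rotation vector (axis times angle).
In Python, from cell import arm gives the robot as it stands.
- The arm moves only by the tool carry_out, never from a script. Its argument "plan" is a list of rows, each a list of 5 numbers: the shift along the world's x, y, z in cm, then the turn about the world's z in rad, then the finger opening in cm, from 0 to 9.18. In form: [[tx, ty, tz, spin, fingers], ...]. A call has 1 to 20 rows; each row is the pose to reach, as a shift and turn from the pose measured when the call began; what a row does not reach only later rows make up. A row lasts 1/10 s, in which the tool goes at most 50 mm and 8.59 degrees, less where a joint would pass 70% of its speed; a pose out of reach is approached as far as the arm can. A call with a gripper value outside its range is refused whole. The fingers move at their own pace and stop on an object; "squeeze" is the grip in N (left out, the last holds). Time passes only in rows, so rows that repeat a pose let the fingers close. It gives the time, the measured TCP pose, the force and the opening at its end, in the units of the state.
- arm.observe(): the state, without advancing time (a new reading comes with each control period).
- arm.get_image(name): name is "side" or "top"; returns (picture, depth): 384x512x3 uint8, red, green, blue; 384x512 float32, m along the optical axis (not along the pixel's ray), 0 where there is no reading.
- arm.get_calibration(name): a dict with "intrinsics" (3x3 intrinsics, pixels), "rvec" (rotation vector, rad) and "tvec" (3), from world to camera coordinates, as OpenCV has them. Camera axes: x right, y down, z forward; pixel columns grow to the right and rows downward; lengths in m; the calibration is good to about 2 mm. A picture is of the moment at which its call begins. get_calibration takes no time and is no camera call.
- arm.sign_off(): hands the job in, once; it reports no verdict.
The state is a dict: "clock": time; "joints": joint angles; "dq": joint speeds; "joint_efforts": joint torques, N m; "position": TCP position; "ee_rot": TCP orientation; "force": force on the tool from outside, world axes, zero at the start; "ft_torque": the same for the moment, N m; "width": opening from 0.0 (shut) to 1.0 (fully open).
Only numpy, scipy, OpenCV 4.12 (cv2) and the standard library are available. Lean on these libraries where they do the work, as an engineer would, in place of code of your own. Each camera call takes 0.05 s, during which the arm holds its last target. There are 200 camera calls.

## Task

Bring the culture dish to its station: hold the red release bar up while sliding the carriage along the rail, and let go so that its tooth drops fully into the notch nearest the green clip, which stands only roughly there, so feel for it with a light push. With the bar down, pull the carriage steadily along the rail for a moment with about 10 N (never over 25 N) to prove it is caught. Keep the dish in its nest and leave the things around the rail alone.

Things in the scene. Friction and masses are not known exactly. Their poses are not given: they have to be found in the camera images.
- rail: Fixed slide rail on a grey base plate, 150 x 400 x 8 mm. Origin on its underside (worktop), z up, y along the rail, x across it. The carriage travels from home towards -y. On the robot's side lies a steel strip with notches open to the top (16 mm wide, centre line at x = -42 mm, top at z = 34 mm); the home notch is in a black block at y = +60 mm.
- carriage (a joint): Travel of the aluminium carriage (0.6 kg, friction 2 N) in m: 0 at home, where it starts caught; grows towards -y of the rail; end stop 0.172. The strip's four notches lie at about 0.050, 0.084, 0.118, 0.152, all shifted together by an unknown amount up to 6 mm (the strip is clamped by hand). Each notch is 9.5 mm long, with flat lands between.
- bar (a joint): Height of the red release bar above its lowest position, m, 0 to 0.018 (stop). A spring pushes it down with 6 N at the bottom, 9 N at the top; damped, it falls at about 0.2 m/s. 0: tooth fully in a notch (8 mm deep). About 0.008: tooth rests on a land, not caught. Above 0.010: tooth clear of the lands.
- bar_grip (a point): Centre of the release bar's red crossbar: 14 x 14 mm, rounded, 108 mm long across the rail; 110 mm above the worktop when down. An upright 48 mm either side of this point carries it; below it 40 mm are free down to the carriage deck (z = 62 mm). Axes parallel to the rail's. Moves along the rail with the carriage and straight up and down with the bar.
- tooth: Orange locking tooth at the foot of the bar's front upright, 12 x 6 x 16 mm (6 mm along the rail), origin at the centre of its underside; level with bar_grip along the rail.
- green_mark (a point): Top of the green clip (16 x 10 x 34 mm, fixed to the front edge of the base plate) that marks the wanted notch: the second, third or fourth of the strip. The clip stands within 8 mm of that notch's middle, measured along the rail. Axes parallel to the rail's.
- yellow_mark (a point): Top of the yellow clip, same shape, marks another notch.
- white_mark (a point): Top of the white clip, same shape, marks another notch.
- dish: Closed clear culture dish, loose, 91 mm across, about 15 mm high, origin at the centre of its underside; lies in the carriage's nest.
- nest (a point): Centre of the floor of the square white nest (94 mm inside, walls 7 mm above its floor) on the carriage, 80 mm behind the release bar (towards home).
- cup_red: Sample cup with red lid, 55 mm across, 58 mm high, loose bystander; origin at the centre of its underside.
- cup_yellow: Sample cup with yellow lid, 55 mm across, 58 mm high, loose bystander; origin at the centre of its underside.
- dropper: Dropper bottle, 29 mm across, 79 mm high, loose bystander; origin at the centre of its underside.
Not all that is in view belongs to the job. Leave any purple or yellow look-alike of the dish alone.

How it is judged:
On the way, in this order (a step that is already met when the one before it is completed fails the run):
1. the carriage is carried along the rail with the release bar held up (above 9 mm) (value of joint bar above 0.009 m and value of joint carriage above 0.02 m), for 0.1 s.
2. the bar is fully down (under 2 mm) in the notch nearest the green clip and the tooth is loaded by a pull along the rail (over 4 N) (value of joint bar below 0.002 m and y of bar_grip in the frame of green_mark between -0.012 and 0.012 m and contact force between tooth and anything else above 4 N), for 0.1 s.
At the end, for the whole second after the job is handed in: The carriage stands still, caught in the notch nearest the green clip: bar within 2 mm of its lowest position and within 12 mm of the green clip along the rail; the dish lies flat in its nest (within 8 mm of its centre) (value of joint bar below 0.002 m and y of bar_grip in the frame of green_mark between -0.012 and 0.012 m and velocity of joint carriage between -0.005 and 0.005 m/s and distance between dish and nest below 0.008 m and angle between dish's own z axis and vertical below 0.1 rad); the robot touches nothing.
It fails at once if the tooth is forced: more than 30 N on it (contact force between tooth and anything else above 30 N).
It fails at once if a bystander is moved by more than 15 mm (distance of any of cup_red, cup_yellow, dropper from where it was at the start of the episode above 0.015 m).
It fails at once if the dish leaves its nest (distance between dish and nest above 0.03 m).
It also fails if it takes over 42 s, if anything falls off the work surface, if the arm or the gripper's body presses on something with over 40 N, if the wrist force passes 120 N, or if a joint passes its speed limit or range.

## Working session

There is one attempt and no reset: what is moved stays moved. The work goes in short steps, Python scripts to look and compute and a tool call to move; the robot and the scene stay as the last step left them, time stands still between calls to the robot, and variables do not carry over. Pictures are saved under pics/ and viewed, about 8 in all and at most 12, crops included, and the job is handed in when it is done.

Besides the shell and the picture viewer there is one more tool, called after ">>>" as name([rows], argument=value, ...), one row to a line, values as JSON. carry_out: Moves the arm, as the interface text tells. Its arguments: {"type":"object","properties":{"plan":{"type":"array"},"squeeze":{"type":"number"}},"required":["plan"]}

```bash
mkdir -p pics
cat > h.py <<'E'
import numpy as np, cv2
from cell import arm
def cal(n):
    c=arm.get_calibration(n); K=np.array(c["intrinsics"]);R=cv2.Rodrigues(np.array(c["rvec"],float))[0];t=np.array(c["tvec"],float).reshape(3)
    return K,R,t
def onplane(n,u,v,z):
    K,R,t=cal(n); d=R.T@np.linalg.inv(K)@np.array([u,v,1.]); o=-R.T@t
    return o+d*(z-o[2])/d[2]
def pt(n,u,v,dep):
    K,R,t=cal(n); return R.T@(np.linalg.inv(K)@np.array([u,v,1.])*dep-t)
def cloud(n,D):
    K,R,t=cal(n); v,u=np.mgrid[:D.shape[0],:D.shape[1]]
    P=np.stack([u,v,np.ones_like(u)],-1).reshape(-1,3)@np.linalg.inv(K).T*D.reshape(-1,1)
    return ((P-t)@R).reshape(D.shape+(3,))
E
python3 - <<'E'
from h import *
s=arm.observe(); print(s)
for n in("side","top"):
    I,D=arm.get_image(n); np.savez(f"{n}0.npz",I=I,D=D)
    cv2.imwrite(f"pics/{n}0.png",cv2.resize(I[:,:,::-1],(800,600),interpolation=cv2.INTER_CUBIC))
    K,R,t=cal(n); print(n,K[0,0],-R.T@t,R[2])
E
```

```text
{'clock': 0.0, 'joints': array([ 1.21441021,  0.43489568,  0.02496596,  1.5736647 , -0.01154759,
        1.13394145, -0.07509425]), 'dq': array([ 0.00176887,  0.00057452, -0.00026348, -0.00141359,  0.00177071,
       -0.00049406, -0.00010666]), 'joint_efforts': array([ 1.07631739e-02, -6.56020761e+01,  9.67728384e-01, -3.07486475e+01,
       -7.19532813e-02,  8.63763923e-02,  1.75461337e-04]), 'position': array([ 0.15683354, -0.60480783,  0.2918155 ]), 'ee_rot': array([-3.11560891e+00, -3.97435840e-01,  3.30470776e-04]), 'force': array([ 0.75154211,  0.02464912, -0.23386164]), 'ft_torque': array([-0.00034737,  0.03985764,  0.06566496]), 'width': 0.9991232956400825}
side 390.6890919406913 [ 0.50771887 -0.86243229  0.3879828 ] [ 0.02380069  0.93903314 -0.34300188]
top 476.9492077798182 [ 0.40154902 -0.09263719  1.1670725 ] [ 0.12445613  0.01188835 -0.99215389]
```

View pics/side0.png

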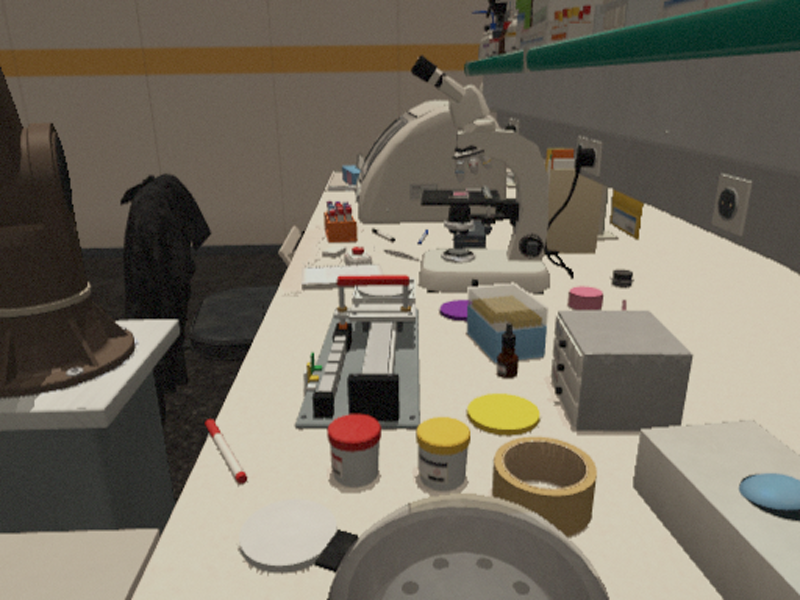

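View pics/top0.png

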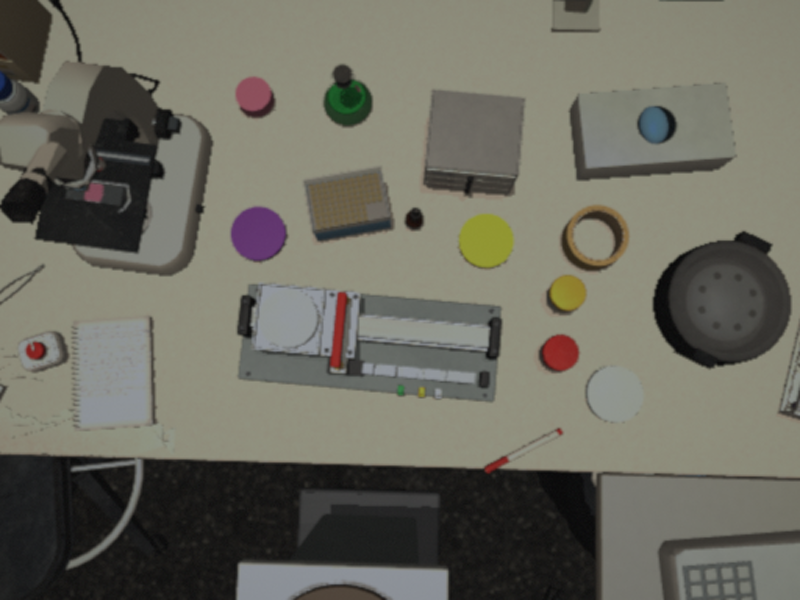

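The top view shows the rail plate with its corners at about (250,285), (502,305), (495,400) and (240,380). The red bar is at (340,332). The dish sits in the nest at (287,318), the green clip is at (400,390), yellow at (421,392) and white at (438,393). The purple, yellow and white discs lie off the rail.

Run:
```python
from h import *
z=np.load("top0.npz");I=z["I"];D=z["D"];P=cloud("top",D)
hsv=cv2.cvtColor(I,cv2.COLOR_RGB2HSV);H,S,V=cv2.split(hsv)
v,u=np.mgrid[:384,:512]
def box(x0,x1,y0,y1): k=.64; return (u>x0*k)&(u<x1*k)&(v>y0*k)&(v<y1*k)
# bar
m=((H<8)|(H>172))&(S>120)&box(310,370,280,385)
r=cv2.minAreaRect(np.argwhere(m)[:,::-1].astype(np.float32)); print("bar px",r, "z",np.median(P[m][:,2]))
c=cv2.boxPoints(r); W=np.array([onplane("top",*q,.117) for q in c]); print(W.round(4),W.mean(0).round(4))
for n,lo,hi,b in(("green",40,90,(390,410,375,400)),("yellow",18,35,(412,428,380,402))):
    m=(H>=lo)&(H<=hi)&(S>110)&box(*b); q=np.argwhere(m).mean(0)[::-1]; zz=P[m][:,2]
    print(n,m.sum(),q,zz.max(),onplane("top",*q,.034).round(4), np.median(P[m],0))
m=box(240,505,280,405)&(abs(P[...,2]-.008)<.006)&(V<160)
q=np.argwhere(m)[:,::-1].astype(np.float32)
cnt=max(cv2.findContours(cv2.morphologyEx(m.astype(np.uint8),cv2.MORPH_CLOSE,np.ones((15,15))),0,2)[0],key=cv2.contourArea)
W=np.array([onplane("top",*p[0],.008)[:2] for p in cnt],np.float32)
r=cv2.minAreaRect(W); print("plate",r,cv2.boxPoints(r).round(4))
T=I[170:265,145:330,::-1]; a=cv2.resize(T,None,fx=4.2,fy=4.2,interpolation=cv2.INTER_CUBIC)
z=np.load("side0.npz")["I"][165:280,185:280,::-1]; 
cv2.imwrite("pics/c1.png",np.vstack([a[:, :776], cv2.resize(z,None,fx=1,fy=1)[:1,:1].repeat(1,0).repeat(776,1)]))
cv2.imwrite("pics/c2.png",cv2.resize(z,None,fx=5,fy=5,interpolation=cv2.INTER_CUBIC))
```

```text
bar px ((216.15223693847656, 210.51560974121094), (6.4788336753845215, 47.57096481323242), 5.856013774871826) z 0.1162899934439384
[[ 0.4449  0.0198  0.117 ]
 [ 0.5502  0.0133  0.117 ]
 [ 0.5491 -0.0011  0.117 ]
 [ 0.4438  0.0056  0.117 ]] [0.497  0.0094 0.117 ]
green 16 [256.     249.1875] 0.03558830565737427 [ 0.4153 -0.0802  0.034 ] [ 0.41589003 -0.08004297  0.01465472]
yellow 23 [269.56521739 250.60869565] 0.03780101722924414 [ 0.4128 -0.1123  0.034 ] [ 0.41222326 -0.11352662  0.01334709]
plate ((0.4869755208492279, -0.03450001776218414), (0.19289140403270721, 0.41499456763267517), 1.588240146636963) [[ 0.3848  0.1702]
 [ 0.3963 -0.2446]
 [ 0.5891 -0.2392]
 [ 0.5776  0.1756]]
```

View pics/c1.png

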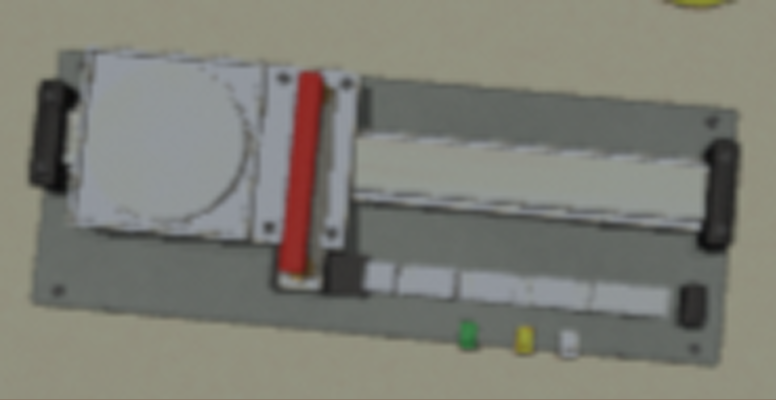

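View pics/c2.png

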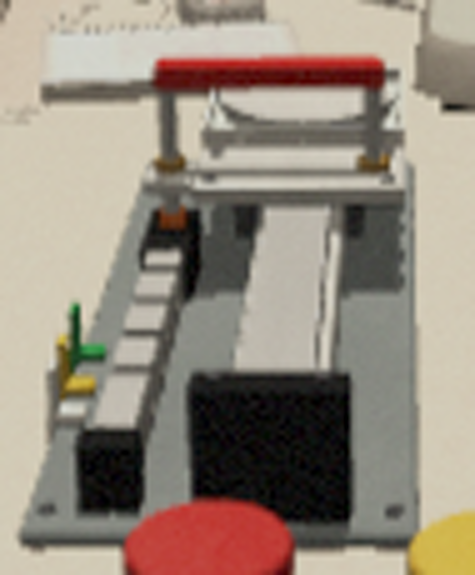

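Run:
```python
from h import *
z=np.load("top0.npz");I=z["I"];D=z["D"]
f=lambda x,y,zz: onplane("top",x/4.2+145-.38,y/4.2+170-.38,zz)
C=[f(*c,.008) for c in((62,50),(735,108),(718,364),(34,302))]
for i in range(4): e=C[(i+1)%4]-C[i]; print("edge",np.linalg.norm(e).round(4),np.degrees(np.arctan2(e[1],e[0])).round(2))
d=(C[1]-C[0])+(C[2]-C[3]); d/=np.linalg.norm(d); o=sum(C)/4; X=np.array([-d[1],d[0],0]);
if X[0]<0:X=-X
print("dir",d,"X",X,"centre",o)
rel=lambda p:((p-o)@X, (p-o)@d)
b=onplane("top",216.15,210.52,.117); print("bar",rel(b),"travel0 expected -0.060")
for n,(x,y) in dict(green=(468,335),yellow=(525,340),white=(569,343)).items(): 
    p=f(x,y,.034); print(n,rel(p),rel(f(x,y,.01)))
# strip profile
K,R,t=cal("top"); G=cv2.cvtColor(I,cv2.COLOR_RGB2GRAY).astype(np.float32)
s=np.arange(-.02,.14,.002); prof=0
for xo in(-.046,-.042,-.038):
    W=np.array([o+X*xo+d*q for q in s]); W[:,2]=.034
    c=W@R.T+t; px=c@K.T; px=(px[:,:2]/px[:,2:]).astype(np.float32)
    prof=prof+cv2.remap(G,px[:,:1],px[:,1:],1).ravel()/3
print([(round(float(a),3),int(v)) for a,v in zip(s,prof)])
```

```text
edge 0.3951 -93.37
edge 0.1484 176.97
edge 0.3955 86.52
edge 0.1476 -3.16
dir [-0.05980174 -0.99821027  0.        ] X [ 0.99821027 -0.05980174  0.        ] centre [ 0.48866096 -0.03048625  0.008     ]
bar (np.float64(0.005583880130262336), np.float64(-0.04034334167861023)) travel0 expected -0.060
green (np.float64(-0.07074697484289162), np.float64(0.05420715731321147)) (np.float64(-0.07048237054056733), np.float64(0.05393091044791223))
yellow (np.float64(-0.07068788007336525), np.float64(0.08635307604099317)) (np.float64(-0.07042202406431179), np.float64(0.08675772298589471))
white (np.float64(-0.07016449256527552), np.float64(0.11110384290244085)) (np.float64(-0.06988755050459569), np.float64(0.11203274439101853))
[(-0.02, 53), (-0.018, 53), (-0.016, 53), (-0.014, 53), (-0.012, 54), (-0.01, 60), (-0.008, 82), (-0.006, 117), (-0.004, 139), (-0.002, 148), (-0.0, 149), (0.002, 149), (0.004, 149), (0.006, 147), (0.008, 134), (0.01, 119), (0.012, 122), (0.014, 139), (0.016, 148), (0.018, 148), (0.02, 149), (0.022, 149), (0.024, 149), (0.026, 149), (0.028, 149), (0.03, 149), (0.032, 149), (0.034, 149), (0.036, 149), (0.038, 148), (0.04, 146), (0.042, 136), (0.044, 117), (0.046, 118), (0.048, 134), (0.05, 147), (0.052, 149), (0.054, 149), (0.056, 149), (0.058, 149), (0.06, 149), (0.062, 148), (0.064, 149), (0.066, 149), (0.068, 149), (0.07, 149), (0.072, 149), (0.074, 147), (0.076, 146), (0.078, 145), (0.08, 146), (0.082, 146), (0.084, 144), (0.086, 143), (0.088, 144), (0.09, 147), (0.092, 148), (0.094, 148), (0.096, 149), (0.098, 149), (0.1, 149), (0.102, 148), (0.104, 148), (0.106, 149), (0.108, 149), (0.11, 148), (0.112, 147), (0.114, 147), (0.116, 147), (0.118, 143), (0.12, 135), (0.122, 135), (0.124, 142), (0.126, 148), (0.128, 148), (0.13, 148), (0.132, 148), (0.134, 149), (0.136, 148), (0.138, 148)]
```

Of the three clips, green is at crop pixel (468,335), yellow at (525,340) and white at (569,343). Green is the wanted one. It stands about 5 mm past the second notch at (458,283), which is roughly 85–90 mm of travel. The rail's -y direction in world coordinates is about (-0.060, -0.998).

I'm moving above the bar now.

>>> carry_out([
  [3,5,-0.4,0,4],
  [5,9,-0.7,-0.1,4],
  [7.5,13.5,-1.1,-0.2,4],
  [10,18,-1.5,-0.313,4],
  [12.5,22.5,-1.8,-0.313,4],
  [15,27,-2.2,-0.313,4],
  [17.5,31.5,-2.6,-0.313,4],
  [20,36,-3,-0.313,4],
  [22.5,40.5,-3.3,-0.313,4],
  [25,45,-3.7,-0.313,4],
  [27.5,49.5,-4,-0.313,4],
  [30,54,-4.4,-0.313,4],
  [32.5,58.5,-4.8,-0.313,4],
  [34,61.4,-5,-0.313,4],
  [34,61.4,-5,-0.313,4],
  [34,61.4,-5,-0.313,4],
  [34,61.4,-5,-0.313,4],
], squeeze=30)

```text
clock: 1.8
position: [0.4962, 0.0079, 0.2415]
ee_rot: [3.14, -0.095, -0.002]
force: [-0.2, -1.0, -2.0]
width: 0.441
```

>>> carry_out([
  [0.1,0.15,-3,0,4],
  [0.1,0.15,-6,0,4],
  [0.1,0.15,-8,0,4],
  [0.1,0.15,-8.4,0,4],
  [0.1,0.15,-8.4,0,4],
  [0.1,0.15,-8.4,0,4],
])

```text
clock: 2.4
position: [0.4976, 0.0087, 0.1585]
ee_rot: [3.14, -0.097, 0.0]
force: [-0.2, -0.5, -0.8]
width: 0.436
```

Run:
```python
from h import *
o=[]
for n,(a,b,c,d) in dict(side=(130,290,170,310),top=(150,270,140,280)).items():
    I,D=arm.get_image(n); o.append(cv2.resize(I[a:b,c:d,::-1],(390,440),interpolation=cv2.INTER_CUBIC))
cv2.imwrite("pics/g1.png",np.hstack(o)); s=arm.observe(); print(s["position"],s["force"],s["width"],s["clock"])
```

```text
[0.4978113  0.00912565 0.15866532] [ 0.41829195 -0.53380586 -2.2325105 ] 0.4369314387145673 2.5
```

View pics/g1.png

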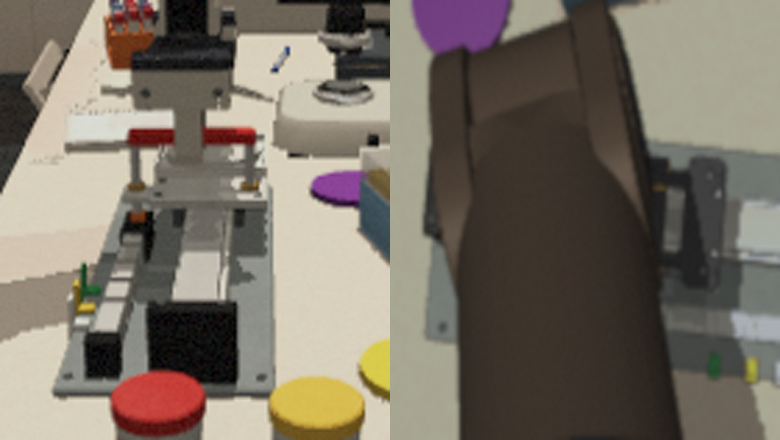

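The fingers straddle the crossbar midway between its uprights. I'll close gently first.

>>> carry_out([
  [0,0,-0.15,0,1.0],
  [0,0,-0.15,0,1.0],
  [0,0,-0.15,0,1.0],
  [0,0,-0.15,0,1.0],
  [0,0,-0.15,0,1.0],
  [0,0,-0.15,0,1.0],
], squeeze=6)

```text
clock: 3.1
position: [0.4979, 0.0093, 0.1573]
ee_rot: [3.14, -0.095, 0.001]
force: [-0.4, 0.2, 1.3]
width: 0.15
```

>>> carry_out([
  [0,0,0,0,0.8],
  [0,0,0,0,0.8],
  [0,0,0.4,0,0.8],
  [0,0,0.8,0,0.8],
  [0,0,1.2,0,0.8],
  [0,0,1.4,0,0.8],
  [0,0,1.4,0,0.8],
], squeeze=35)

```text
clock: 3.8
position: [0.4978, 0.0093, 0.1715]
ee_rot: [3.14, -0.095, 0.001]
force: [2.8, 0.4, -9.0]
width: 0.147
```

>>> carry_out([
  [-0.02,-0.3,0,0,0.8],
  [-0.05,-0.8,0,0,0.8],
  [-0.09,-1.5,0,0,0.8],
  [-0.13,-2.2,0,0,0.8],
  [-0.18,-3,0,0,0.8],
  [-0.23,-3.8,0,0,0.8],
  [-0.28,-4.6,0,0,0.8],
  [-0.32,-5.4,0,0,0.8],
  [-0.37,-6.2,0,0,0.8],
  [-0.41,-6.8,0,0,0.8],
  [-0.44,-7.3,0,0,0.8],
  [-0.45,-7.5,0,0,0.8],
  [-0.45,-7.5,0,0,0.8],
  [-0.45,-7.5,0,0,0.8],
])

```text
clock: 5.2
position: [0.4932, -0.0663, 0.1714]
ee_rot: [3.139, -0.096, 0.001]
force: [2.3, -1.8, -9.1]
width: 0.147
```

>>> carry_out([
  [0,0,-0.3,0,0.8],
  [0,0,-0.55,0,0.8],
  [0,0,-0.55,0,2.0],
  [0,0,-0.55,0,2.0],
  [0,0,-0.55,0,2.0],
  [0,0,-1.1,0,2.0],
  [0,0,-1.1,0,2.0],
  [0,0,-1.1,0,2.0],
], squeeze=8)

```text
clock: 6.0
position: [0.4931, -0.0663, 0.1602]
ee_rot: [3.139, -0.096, 0.0]
force: [-0.6, 0.0, -2.2]
width: 0.218
```

```bash
cat > look.py <<'E'
from h import *
import sys
I,D=arm.get_image("side"); P=cloud("side",D)
H,S,V=cv2.split(cv2.cvtColor(I,cv2.COLOR_RGB2HSV)); v,u=np.mgrid[:384,:512]
m=((H<8)|(H>172))&(S>140)&(v<250)&(u>190)&(u<285)&(P[...,2]>.08)&(D>0)
w=P[m]; print("bar pts",m.sum(),np.median(w,0).round(4),"z 5/95",np.percentile(w[:,2],[5,95]).round(4))
cv2.imwrite("pics/%s.png"%sys.argv[1],cv2.resize(I[130:290,170:310,::-1],(525,600),interpolation=cv2.INTER_CUBIC))
s=arm.observe(); print(s["position"],s["force"],s["width"],s["clock"])
E
python3 look.py g2
```

```text
bar pts 258 [ 0.4895 -0.0723  0.1202] z 5/95 [0.086  0.2163]
[ 0.4931512  -0.06629945  0.16034417] [-0.64547856 -0.25372197 -0.86148141] 0.2184555064885182 6.05
```

View pics/g2.png

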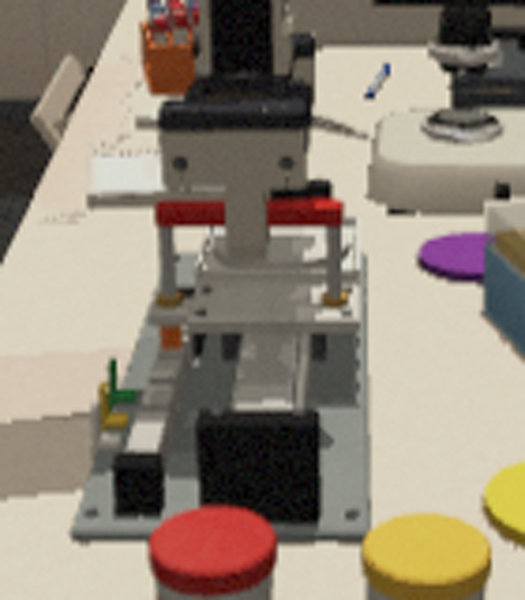

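The picture shows the fingers loose around the bar and the orange tooth resting on a land. The bar centre is at about z = 0.118, so the bar is about 8 mm up. Next is a slow, light push towards the notch.

>>> carry_out([
  [-0.01,-0.1,0,0,2.0],
  [-0.01,-0.2,0,0,2.0],
  [-0.02,-0.3,0,0,2.0],
  [-0.02,-0.4,0,0,2.0],
  [-0.03,-0.5,0,0,2.0],
  [-0.04,-0.6,0,0,2.0],
  [-0.04,-0.7,0,0,2.0],
  [-0.05,-0.8,0,0,2.0],
  [-0.05,-0.9,0,0,2.0],
  [-0.06,-1.0,0,0,2.0],
  [-0.07,-1.1,0,0,2.0],
])

```text
clock: 7.15
position: [0.4926, -0.0758, 0.1604]
ee_rot: [-3.139, 0.094, -0.001]
force: [0.4, 6.4, -2.5]
width: 0.217
```

>>> carry_out([
  [-0.01,-0.2,0,0,2.0],
  [-0.01,-0.2,0,0,2.0],
])

```text
clock: 7.35
position: [0.4926, -0.0765, 0.1604]
ee_rot: [-3.138, 0.092, -0.001]
force: [0.2, 5.2, -2.0]
width: 0.218
```

```bash
python3 look.py g3
```

```text
bar pts 264 [ 0.4924 -0.0796  0.1208] z 5/95 [0.114  0.2319]
[ 0.49260703 -0.0764539   0.16037233] [ 0.29579234  6.00618904 -2.32493985] 0.21670528935558453 7.4
```

>>> carry_out([
  [-0.01,-0.15,0,0,2.0],
  [-0.02,-0.25,0,0,2.0],
  [-0.02,-0.35,0,0,2.0],
  [-0.03,-0.45,0,0,2.0],
  [-0.03,-0.5,0,0,2.0],
])

```text
clock: 7.9
position: [0.4922, -0.0811, 0.1602]
ee_rot: [-3.138, 0.091, -0.001]
force: [0.3, 1.9, -1.9]
width: 0.213
```

```bash
python3 look.py g4
```

```text
bar pts 258 [ 0.5029 -0.0838  0.1132] z 5/95 [0.102 0.22 ]
[ 0.49219575 -0.08148348  0.16025138] [ 0.61603192  2.72995139 -3.34711407] 0.2175419637683813 7.95
```

The bar dropped about 7.6 mm, so the tooth is in the notch. I'll build up the proof pull gradually.

>>> carry_out([
  [0,-0.1,0,0,2.0],
  [-0.01,-0.2,0,0,2.0],
  [-0.02,-0.3,0,0,2.0],
  [-0.02,-0.3,0,0,2.0],
])

```text
clock: 8.35
position: [0.4921, -0.0839, 0.1603]
ee_rot: [-3.137, 0.091, -0.001]
force: [0.7, 3.9, -3.0]
width: 0.217
```

>>> carry_out([
  [0,-0.1,0,0,2.0],
  [-0.01,-0.15,0,0,2.0],
  [-0.01,-0.15,0,0,2.0],
])

```text
clock: 8.65
position: [0.492, -0.084, 0.1602]
ee_rot: [-3.135, 0.089, -0.001]
force: [0.5, 7.9, -3.3]
width: 0.217
```

>>> carry_out([
  [0,-0.15,0,0,2.0],
  [-0.01,-0.2,0,0,2.0],
  [-0.01,-0.21,0,0,2.0],
  [-0.01,-0.21,0,0,2.0],
  [-0.01,-0.21,0,0,2.0],
  [-0.01,-0.21,0,0,2.0],
  [-0.01,-0.21,0,0,2.0],
  [-0.01,-0.21,0,0,2.0],
])

```text
clock: 9.45
position: [0.4921, -0.0842, 0.1602]
ee_rot: [-3.133, 0.086, -0.001]
force: [0.4, 10.2, -2.5]
width: 0.218
```

It held 10 N without moving. Now I'll centre the fingers, open them and retreat upward.

>>> carry_out([
  [0,0.15,0,0,2.0],
  [0.02,0.3,0,0,2.5],
  [0.02,0.3,0,0,4],
  [0.02,0.3,0,0,4],
  [0.02,0.3,0,0,4],
  [0.02,0.3,1,0,4],
  [0.02,0.3,3,0,4],
  [0.02,0.3,6,0,4],
  [0.02,0.3,10,0,4],
  [0.02,0.3,12,0,4],
  [0,-4,13,0,4],
  [-2,-9,14,0,4],
  [-4,-14,14,0,4],
  [-6,-19,14,0,4],
  [-8,-24,14,0,4],
  [-10,-29,14,0,4],
  [-12,-34,14,0,4],
  [-12,-34,14,0,4],
  [-12,-34,14,0,4],
])

```text
clock: 11.35
position: [0.3691, -0.4283, 0.3007]
ee_rot: [-3.135, 0.097, 0.0]
force: [-0.5, 0.5, -1.8]
width: 0.433
```

Run:
```python
from h import *
o=[]
z0=np.load("top0.npz")["I"]
for n,(a,b,c,d) in dict(side=(130,290,170,310),top=(150,290,140,320)).items():
    I,D=arm.get_image(n); P=cloud(n,D)
    o.append(cv2.resize(I[a:b,c:d,::-1],(395,440),interpolation=cv2.INTER_CUBIC))
    H,S,V=cv2.split(cv2.cvtColor(I,cv2.COLOR_RGB2HSV)); v,u=np.mgrid[:384,:512]
    m=((H<8)|(H>172))&(S>120)&(P[...,2]>.09)&(P[...,2]<.14)&(abs(P[...,0]-.5)<.07)&(abs(P[...,1]+.08)<.05)
    print(n,m.sum(),np.median(P[m],0).round(4),P[m][:,2].max().round(4))
    if n=="top":
        r=cv2.minAreaRect(np.argwhere(m)[:,::-1].astype(np.float32)); b=onplane("top",*r[0],.117)
        dd=np.array([-.0598,-.9982,0]); print("bar",b,"bar-green along rail",(b-np.array([.4153,-.0802,0]))@dd)
cv2.imwrite("pics/g5.png",np.hstack(o)); s=arm.observe(); print(s["position"],s["force"],s["clock"])
```

```text
side 347 [ 0.4923 -0.0863  0.1129] 0.1171
top 267 [ 0.4892 -0.0815  0.1166] 0.1215
bar [ 0.49027833 -0.08130469  0.117     ] bar-green along rail -0.003381007429720981
[ 0.37191073 -0.4241444   0.30060287] [ 0.68177037  0.52800604 -1.75315273] 11.45
```

View pics/g5.png

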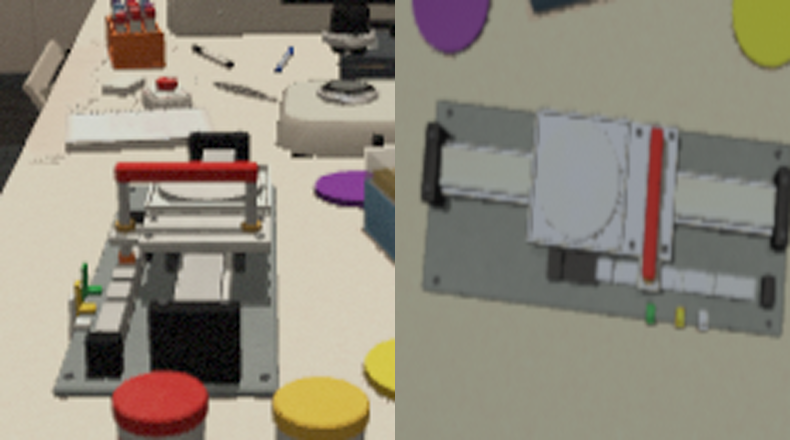

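The pictures show the bar down at the green clip, the dish flat in its nest and the arm clear. I'm handing in.

```bash
python3 -c "
from cell import arm
print(arm.sign_off())"
```

```text
the job is handed in; nothing more can be done
None
```

The carriage is caught in the second notch, the one nearest the green clip, and the job is handed in. The hand-in gives no verdict, so this rests on my own measurements.

- **Slide:** I lifted the red bar about 14 mm and slid the carriage about 76 mm. I then set the tooth down on the land just before the second notch.
- **Catch:** I felt for the notch with a light push of about 5–6 N. The bar dropped about 7.6 mm, as the tooth went in.
- **Proof pull:** The tooth held a push along the rail of about 10 N for roughly half a second. The gripper moved only about 0.2 mm.
- **Final position:** The bar top is at z = 0.1166 m, against 0.1163 m when it was down at home. It stands about 3 mm from the green clip along the rail, at about 0.091 m of travel.
- **Surroundings:** In the last picture the dish lies flat in its nest and the arm is clear of everything. I judged the dish by eye and did not measure it. I kept clear of the bystanders but did not measure whether they had moved. The dropper bottle was out of frame in that picture.

No check failed. The run took about 11.5 s.

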